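Hang the measuring cup on the hook inside the drying cupboard

TASK

Take the long-handled measuring cup from the dish mat and hang it by the loop at the end of its handle on the hook deep inside the low drying cupboard, so that it hangs there still. Do not knock the cupboard hard, and leave the ramekin, the tub and the spatula where they are.

Things in the scene. Friction and masses are not known exactly. Their poses are not given: they have to be found in the camera images.
- cup: Stiff plastic measuring cup, 56 to 91 g, upright on the mat: 52 mm wide at the base, 62 at the rim, 45 high. A straight level handle, 14 mm wide, 6 thick, middle 40 mm above the underside, runs along +x to x = 132 mm and ends in a loop. Origin: centre of the underside; z up out of the mouth, x to the loop. At the start the handle points away from the robot, within 0.6 rad of world +x.
- cup_loop (a point): Centre of the loop at the end of the handle, at (143, 0, 40) mm in the cup's frame. The loop is a round ring, 23 mm clear inside, of 5 mm round bar, lying in the plane of the handle (its axis is the cup's z).
- cupboard: Fixed low cupboard, grey board, 300 mm wide (y), x -118 to 90 mm, 350 mm high; inside 280 clear, floor 14 thick. Origin: on the counter; open front at x = -118; +x leads in, about along world -y. Slatted roof (gaps 20 mm) over its full depth, underside z = 340. Back, inner face x = 80: panel up to z = 130, open, then hook rail z = 200 to 250. Stands at the robot's right, the mat at its left.
- hook: Fixed steel hook on the cupboard's back rail, 7 mm round bar, axes as the cupboard; its place along the rail and height vary. Origin: centre of its mounting plate (24 x 40 mm) on the rail. The bar runs to (-50, 0, -4) mm (the seat), then bends up and towards the open front to its free tip at (-68, 0, 20) mm, rising 53 degrees above level.
- hook_seat (a point): Centre line of the hook's bar at the bend, its lowest place; a loop may rest here or nearer the plate. The bar's top is 3.5 mm above it.
- hook_tip (a point): Centre of the hook's round free tip (radius 3.5 mm), 130 mm behind the cupboard's open front edge and 89 to 104 mm below the roof.
- mat: Fixed hard silicone dish mat, 400 mm (x) by 300 mm (y), 6 mm thick. Origin: centre of its underside; z up.
- ramekin: White ceramic ramekin, 80 mm across, 42 mm high, on the mat beyond the cup's loop. Origin: centre of the underside. To be left alone.
- tub: Small lidded plastic tub with a clasp, 64 x 89 mm, 48 mm high, on the mat beyond the cup's loop. Origin: centre of the underside. To be left alone.
- spatula: Bamboo spatula, 240 mm long, lying along the mat's edge nearest the robot, lower than 30 mm. Origin: its middle, at the underside. To be left alone.
There are look-alikes about, which are no part of the job. Of the things shaped like the cup, the green one is meant.

How it is judged (in metres and radians):
On the way:
1. the cup is held by the fingers, clear of the mat (contact force between the fingers and cup above 1 N and contact force between cup and mat below 0.01 N and height (world z) of cup above 0.03 m), for 0.2 s.
At the end, for the whole second after the job is handed in: The cup hangs still on the hook by its loop: loop centre 0 to 66 mm out from the hook plate, within 15 mm to either side of the bar and 30 mm below to 6 mm above the plate centre, the hook carrying it, handle pointing up within 0.6 rad of vertical, slower than 0.06 m/s (x of cup_loop in the frame of hook between -0.066 and 0 m and y of cup_loop in the frame of hook between -0.015 and 0.015 m and z of cup_loop in the frame of hook between -0.03 and 0.006 m and contact force between cup and hook above 0.2 N and angle between cup's own x axis and vertical below 0.6 rad and linear speed of cup below 0.06 m/s); the robot touches nothing.
It fails at once if the ramekin, tub or spatula is moved more than 30 mm (distance of any of ramekin, tub, spatula from where it was at the start of the episode above 0.03 m).
It fails at once if the arm, the fingers or the held cup strike the cupboard with more than 25 N (contact force between any of the arm, the fingers, cup and cupboard above 25 N).
It also fails if it takes over 45 s, if anything falls off the work surface, if the arm or the gripper's body presses on something with over 40 N, if the wrist force passes 120 N, or if a joint passes its speed limit or range.

ROBOT

A 6-joint arm with a two-finger parallel gripper is mounted at the origin on the work surface. World frame = base frame: x ahead of the robot, y to its left, z up, the work surface at z = 0. Lengths are in mm, angles in degrees, forces in N, time in s.
With the tool pointing down it reaches from about 300 to 850 mm from the base axis. Payload 4.2 kg.
Tool frame: the origin (TCP) lies on the centre line of the jaws, within the pads' length; the fingertips stand 14 mm ahead of it and the grasp point (between the pads) lies 5 mm behind it; z points along the fingers, y is the line along which they close (so a half turn about z gives the same grasp; the last joint's range is limited). The gripper opens to 91 mm and grips with 3 to 60 N. Pads are 32 mm wide; open, the fingers measure 118 mm over their backs; the gripper's body (76 mm by 178 mm) begins 60 mm behind the grasp point.
Start: joints at [-68.01, 18.312, 89.639, -0, 72.044, -1.146], TCP at [225.931, -528.769, 227.976] pointing down, gripper open.
Joint ranges: [-177.97, 177.97], [-48.28, 115.42], [12.27, 149.76], [-77.06, 257.06], [2.81, 150.46], [-146.56, 146.56]. Speed limits (degrees/s): [147.25, 147.25, 180, 180, 180, 180].

INTERFACE

Orientations are given as [roll, pitch, yaw] about the fixed x, y, z axes, in that order (R = Rz(yaw) Ry(pitch) Rx(roll)).
In Python, from workcell import env gives the robot as it stands.
- The arm moves only by the tool arm_command, never from a script. Its argument "motion" is a list of rows, each an object with "offset": the shift along the tool's x, y, z in m, a list of three; "spin": the turn about the tool's z in rad. In form: [{"offset": [tx, ty, tz], "spin": spin}, ...]. A call has 1 to 5 rows; each row shifts and turns the commanded pose from where the row before left it, along the tool's axes as they then stand; what a row does not reach is not made up. A row lasts 1/8 s, in which the tool goes at most 62.5 mm and 10.7 degrees, less where a joint would pass 70% of its speed; a pose out of reach is approached as far as the arm can. A call with a gripper value outside its range is refused whole. "jaw" is the finger opening in m, from 0 to 0.0912, set as the call begins (left out, the last holds). The fingers move at their own pace and stop on an object; "newtons" is the grip in N (left out, the last holds). Time passes only in rows, so rows that do not move let the fingers close. It gives the time, the measured TCP pose, the force, the opening and the grip force at its end, in the units of the state.
- env.state(): the state, without advancing time (a new reading comes with each control period).
- env.grab_frame(name): name is "side" or "top" or "wrist"; returns (picture, depth): 420x560x3 uint8, blue, green, red; 420x560 float32, mm along the optical axis (not along the pixel's ray), 0 where there is no reading.
- env.camera_model(name): a dict with "fx", "fy", "cx", "cy" (pixels), "k1" (the pictures are not rectified: a ray, as slopes to the right and down, at radius r is drawn at 1 + k1 r^2 times it, then the intrinsics apply), "eye" and "rotation" of the camera in the world; the wrist camera has in their place "hand_eye" (4x4, takes a point from camera to tool coordinates, whose origin is the TCP and whose axes are the flange's). Camera axes: x right, y down, z forward; pixel columns grow to the right and rows downward; lengths in mm; the calibration is good to about 2 mm. A picture is of the moment at which its call begins: read the wrist's pose just before it. camera_model takes no time and is no camera call.
- env.job_done(): hands the job in; it is judged then, once.
Trained networks look in the newest picture that a camera, given by its name, has taken for a name from the list of things; names that differ only in an ending like _2 or _b are one class to them, and where a whole thing is asked for, a point or a joint stands for the part that bears it (a point fixed in the world has none). Each returns a list of dicts, best first, with "score" (0 to 1); they miss things now and then, are a little off and sometimes report something else, mostly with a low value. They report only what shows in the picture. A call takes as long as a camera call. They do not tell look-alikes from the thing itself.
- env.boxes_of(camera, target): "bbox" ([left, top, right, bottom] in pixels, round what is visible of it).
- env.pinpoint(camera, target): "location" ([column, row] in pixels: a listed point, or the origin of a listed thing).
The state is a dict: "time_s": time; "qpos": joint angles; "qvel": joint speeds; "effort": joint torques, N m; "ee_pos": TCP position; "ee_rot": TCP orientation; "force": force on the tool from outside, world axes, zero at the start; "torque": the same for the moment, N m; "gripper_width": finger opening in mm; "gripper_force": force on a finger pad.
Only numpy, scipy, OpenCV 4.12 (cv2) and the standard library are available. Lean on these libraries where they do the work, as an engineer would, in place of code of your own. Each camera call takes 0.05 s, during which the arm holds its last target. There are 200 camera calls.

## Working session

There is one attempt and no reset: what is moved stays moved. The work goes in short steps, Python scripts to look and compute and a tool call to move; the robot and the scene stay as the last step left them, time stands still between calls to the robot, and variables do not carry over. Pictures are saved under pics/ and viewed, at most 10 in all, crops included, and the job is handed in when it is done.

Besides the shell and the picture viewer there is one more tool, called after ">>>" as name(argument=value, ...) on one line, values as JSON. arm_command: Moves the arm, as the interface text tells. Its arguments: {"type":"object","properties":{"motion":{"type":"array"},"jaw":{"type":"number"},"newtons":{"type":"number"}},"required":["motion"]}

```bash
mkdir -p pics
cat > h.py <<'E'
import numpy as np, cv2
from workcell import env
from scipy.spatial.transform import Rotation as R
def tool():
    s=env.state(); T=np.eye(4); T[:3,:3]=R.from_euler('xyz',s['ee_rot'],degrees=True).as_matrix(); T[:3,3]=s['ee_pos']; return T
def pose(cam):
    m=env.camera_model(cam)
    if 'hand_eye' in m: return m, tool()@np.array(m['hand_eye'])
    T=np.eye(4); T[:3,:3]=np.array(m['rotation']).reshape(3,3); T[:3,3]=m['eye']; return m,T
def rays(m,uv):
    K=np.array([[m['fx'],0,m['cx']],[0,m['fy'],m['cy']],[0,0,1.]])
    p=cv2.undistortPoints(np.array(uv,float).reshape(-1,1,2),K,np.array([m['k1'],0,0,0.])).reshape(-1,2)
    return np.c_[p,np.ones(len(p))]
def cloud(m,T,d):
    v,u=np.mgrid[0:d.shape[0],0:d.shape[1]]
    r=rays(m,np.c_[u.ravel(),v.ravel()])*d.reshape(-1,1)
    return (r@T[:3,:3].T+T[:3,3]).reshape(*d.shape,3)
def atz(m,T,uv,z):
    r=rays(m,uv)@T[:3,:3].T; e=T[:3,3]; return e+r*((z-e[2])/r[:,2])[:,None]
def proj(m,T,P):
    q=(np.atleast_2d(P)-T[:3,3])@T[:3,:3]; x=q[:,:2]/q[:,2:]; x=x*(1+m['k1']*(x**2).sum(1))[:,None]
    return x*[m['fx'],m['fy']]+[m['cx'],m['cy']]
E
python3 - <<'E'
from h import *
np.set_printoptions(precision=1,suppress=True)
print(env.state()['ee_rot'])
ims=[]
for c in ['side','top']:
    m,T=pose(c); im,d=env.grab_frame(c); np.savez(c+'0.npz',im=im,d=d); X=cloud(m,T,d); ims.append(im)
    print(c,T[:3,3],T[:3,2])
    for n in ['cup','cup_loop','hook','hook_tip','hook_seat','ramekin','tub','spatula','cupboard','mat']:
        for r in env.pinpoint(c,n)[:3]:
            u,v=r['location']; i,j=int(round(v)),int(round(u))
            print(n,round(r['score'],2),np.array([u,v]),X[i,j] if 0<=i<420 and 0<=j<560 and d[i,j]>0 else None)
cv2.imwrite('pics/side0.png',ims[0]);cv2.imwrite('pics/top0.png',ims[1])
E
```

```text
[-179.9   -0.    23.1]Traceback (most recent call last):
  File "<stdin>", line 6, in <module>
  File "h.py", line 9, in pose
    T=np.eye(4); T[:3,:3]=np.array(m['rotation']).reshape(3,3); T[:3,3]=m['eye']; return m,T
                          ~~~~~~~~~~~~~~~~~~~~~~~~~~~~~~~^^^^^
ValueError: cannot reshape array of size 3 into shape (3,3)
```

```bash
sed -i "s/np.array(m\['rotation'\]).reshape(3,3)/R.from_euler('xyz',m['rotation'],degrees=True).as_matrix()/" h.py
python3 - <<'E'
from h import *
np.set_printoptions(precision=1,suppress=True)
ims=[]
for c in ['side','top']:
    m,T=pose(c); im,d=env.grab_frame(c); np.savez(c+'0.npz',im=im,d=d); X=cloud(m,T,d); ims.append(im)
    print(c,T[:3,3],T[:3,2],m['rotation'])
    for n in ['cup','cup_loop','hook','hook_tip','hook_seat','ramekin','tub','spatula','cupboard','mat']:
        for r in env.pinpoint(c,n)[:3]:
            u,v=r['location']; i,j=int(round(v)),int(round(u))
            print(n,round(r['score'],2),np.array([u,v]),X[i,j] if 0<=i<420 and 0<=j<560 and d[i,j]>0 else None)
cv2.imwrite('pics/side0.png',ims[0]);cv2.imwrite('pics/top0.png',ims[1])
print(np.array(env.camera_model('wrist')['hand_eye']))
E
```

```text
side [  197.1 -1087.   1189.3] [ 0.2  0.7 -0.6] [-130.3   -1.2  -10.8]
cup 0.91 [253.6 176.2] [421.5 427.9  30.8]
cup 0.84 [290.2 152.6] [585.6 581.2   7.8]
cup 0.75 [272.5 218.8] [445.5 198.3  23.3]
cup_loop 0.74 [320.8 148.4] [715.4 604.3   1.8]
cup_loop 0.63 [276.  291.9] [ 398.  -125.5   43.2]
cup_loop 0.6 [322.4 207.8] [628.  246.8   4.4]
hook 0.52 [379.9 324.1] [ 575.7 -408.9  227.3]
hook_tip 0.38 [370.5 294.3] [ 576.5 -331.9  238.7]
hook_seat 0.45 [373.1 304.4] [ 669.3 -177.3   -2.1]
hook_seat 0.31 [321.9 207.8] [628.  246.8   4.4]
ramekin 0.72 [355.6 228.1] [700.9 101.8  32.4]
tub 0.96 [335.7 185.3] [686.4 297.2  57.8]
spatula 0.71 [379.8 324.3] [ 575.7 -408.9  227.3]
spatula 0.56 [252.  226.1] [376.1 176.8  22.1]
cupboard 0.94 [359.  347.9] [ 579.8 -323.7   16.3]
top [ 220.   113.6 1514.1] [ 0.2 -0.  -1. ] [-170.6    0.   -90.5]
cup 0.87 [179.9 221.7] [441.3 450.7   2.2]
cup 0.83 [251.  216.8] [455.9 210.6   5. ]
cup 0.77 [137.1 181. ] [583.5 600.6   7.3]
cup_loop 0.95 [138.8 241.6] [374.3 585.4   5.3]
cup_loop 0.94 [153.4 142.9] [719.7 552.3   2.8]
cup_loop 0.82 [354.9 232.8] [ 399.4 -140.2   -2.3]
hook_tip 0.64 [429.7 163. ] [ 632.  -397.3   30.5]
hook_tip 0.31 [218.5 148.8] [679.4 318.3  56. ]
hook_seat 0.51 [435.6 165.6] [ 534.7 -302.3  350.9]
ramekin 0.77 [274.2 141.8] [716.6 131.1  12.4]
tub 0.61 [219.1 144.6] [695.9 316.3  48. ]
spatula 0.66 [255.3 239.8] [377.9 197.1   3.6]
cupboard 0.79 [404.9 176.5] [ 592.2 -315.6   11.5]
mat 0.73 [428.3 163.6] [ 632.  -394.6   17.8]
mat 0.72 [247.7 189.4] [551.6 220.6  10.4]
[[   0.    -1.    -0.3   79.8]
 [   1.     0.    -0.    -1.5]
 [   0.    -0.3    1.  -156.3]
 [   0.     0.     0.     1. ]]
```

View pics/side0.png

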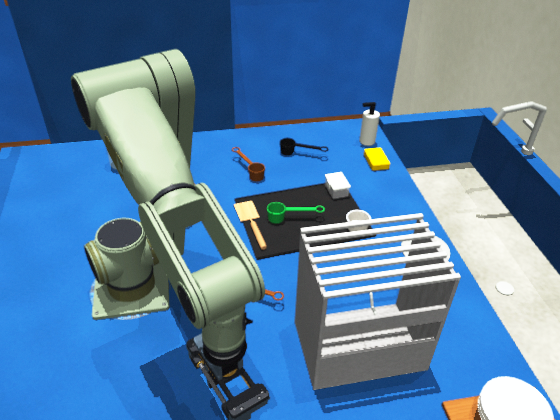

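View pics/top0.png

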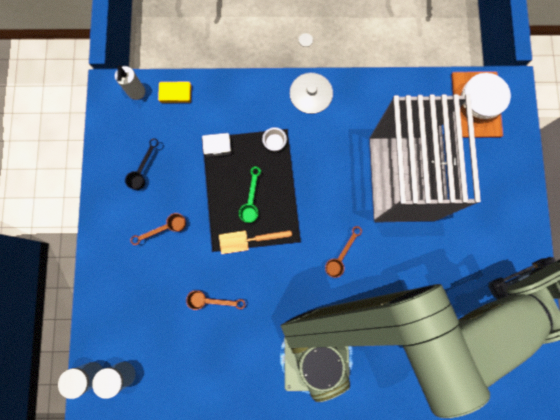

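Run:
```python
from h import *
np.set_printoptions(precision=1,suppress=True)
for c in ['side','top']:
    f=np.load(c+'0.npz'); im,d=f['im'],f['d']; m,T=pose(c); X=cloud(m,T,d)
    hsv=cv2.cvtColor(im,cv2.COLOR_BGR2HSV); ok=d>0
    g=(hsv[...,0]>40)&(hsv[...,0]<85)&(hsv[...,1]>170)&ok&(X[...,0]>330)&(X[...,0]<750)&(X[...,1]>0)
    P=X[g]; print(c,'green',g.sum(),P.min(0),P.max(0))
    h=P[(P[:,2]>35)&(P[:,2]<60)]
    mu=P.mean(0); w,V=np.linalg.eigh(np.cov(P[:,:2].T)); a=V[:,1]*np.sign(V[0,1]); t=(P[:,:2]-mu[:2])@a
    print(' axis yaw',np.degrees(np.arctan2(a[1],a[0])),'ends',mu[:2]+a*t.min(),mu[:2]+a*t.max(),'len',np.ptp(t))
    b=(abs(X[...,2]-350)<6)&ok&(X[...,0]>350)&(X[...,0]<850)&(X[...,1]<-100)&(X[...,1]>-520)&(hsv[...,1]<60)
    Q=X[b][:,:2].astype(np.float32); r=cv2.minAreaRect(Q); print(' roof',len(Q),r,'\n',cv2.boxPoints(r))
f=np.load('side0.npz'); im,d=f['im'],f['d']; m,T=pose('side'); X=cloud(m,T,d)
cv2.imwrite('pics/sidecrop.png',cv2.resize(im[200:400,280:480],None,fx=3,fy=3,interpolation=cv2.INTER_CUBIC))
for n in ['hook','hook_tip','hook_seat']:
  for r in env.pinpoint('side',n)[:3]: print(n,r)
  print(env.boxes_of('side',n)[:2])
```

```text
side green 476 [431.2 176.8   3.5] [633.3 287.6  58.9]
 axis yaw -6.489648232852325 ends [432.1 220.9] [628.6 198.6] len 197.71845835099526
 roof 5423 ((585.0556030273438, -305.8498840332031), (302.165283203125, 214.02919006347656), 0.4242932200431824) 
 [[ 433.2 -200. ]
 [ 434.8 -414. ]
 [ 736.9 -411.7]
 [ 735.3 -197.7]]
top green 527 [ 338.3  179.6 -725.4] [ 629.3 1285.6   59.5]
 axis yaw -78.72726695120228 ends [ 296.4 1277.2] [519.1 160. ] len 1139.1930069110333
 roof 3752 ((586.7080078125, -305.8304748535156), (301.43212890625, 213.27554321289062), 0.6788145303726196) 
 [[ 434.7 -201. ]
 [ 437.3 -414.2]
 [ 738.7 -410.7]
 [ 736.2 -197.4]]
hook {'location': [379.9, 324.1], 'score': 0.52}
[{'bbox': [237.5, 202.5, 266.5, 249.9], 'score': 0.27}]
hook_tip {'location': [370.5, 294.3], 'score': 0.38}
[]
hook_seat {'location': [373.1, 304.4], 'score': 0.45}
hook_seat {'location': [321.9, 207.8], 'score': 0.31}
[]
```

View pics/sidecrop.png

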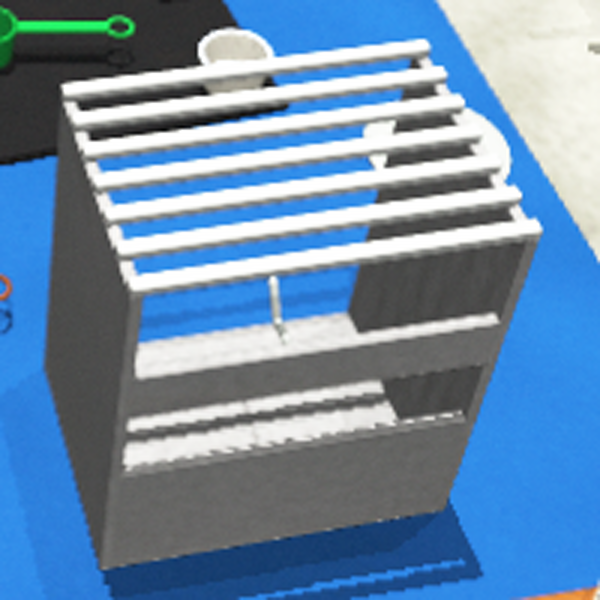

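```bash
cat >> h.py <<'E'
import json
def plan(wps):
    """wps: (x,y,z,yaw,n) ; rows rounded, simulated with axes at row start"""
    s=env.state(); p=np.array(s['ee_pos'],float); y=s['ee_rot'][2]; rows=[]
    for X,Y,Z,W,n in wps:
        for k in range(n):
            dw=((W-y+180)%360-180) if n-k==1 or abs(W-y)<=180 else (W-y)
            sp=round(-np.radians(dw)/(n-k),3); d=(np.array([X,Y,Z])-p)/(n-k)
            M=R.from_euler('xyz',[180,0,y],degrees=True).as_matrix(); o=np.round(M.T@d/1000,4)+0.
            rows.append({"offset":o.tolist(),"spin":sp}); p=p+M@o*1000; y-=np.degrees(sp)
    for i in range(0,len(rows),5): print(json.dumps(rows[i:i+5]))
    print('end',p,y)
E
python3 - <<'E'
from h import *
s=env.state(); print(s['time_s'],s['ee_pos'],s['force'])
plan([(226,-500,330,23.1,2),(320,-150,360,100,7),(450,215,260,173.5,7)])
E
```

```text
1.4 [ 225.92942567 -528.79207215  227.98087298] [-0.30296292 -0.64843261  0.16315538]
[{"offset": [0.0057, -0.0132, -0.051], "spin": 0.0}, {"offset": [0.0057, -0.0132, -0.051], "spin": 0.001}, {"offset": [0.0319, -0.0407, -0.0043], "spin": -0.192}, {"offset": [0.0391, -0.0339, -0.0043], "spin": -0.192}, {"offset": [0.0449, -0.0258, -0.0043], "spin": -0.192}]
[{"offset": [0.049, -0.0168, -0.0043], "spin": -0.192}, {"offset": [0.0513, -0.0071, -0.0043], "spin": -0.192}, {"offset": [0.0517, 0.0028, -0.0043], "spin": -0.191}, {"offset": [0.0503, 0.0126, -0.0042], "spin": -0.192}, {"offset": [0.0481, 0.0274, 0.0143], "spin": -0.183}]
[{"offset": [0.0423, 0.0357, 0.0143], "spin": -0.183}, {"offset": [0.0351, 0.0428, 0.0143], "spin": -0.183}, {"offset": [0.0268, 0.0484, 0.0143], "spin": -0.183}, {"offset": [0.0175, 0.0525, 0.0143], "spin": -0.183}, {"offset": [0.0077, 0.0548, 0.0142], "spin": -0.184}]
[{"offset": [-0.0025, 0.0553, 0.0143], "spin": -0.183}]
end [449.9810972  215.00114144 259.98087298] 173.477553266681
```

>>> arm_command(motion=[{"offset":[0.006,-0.013,-0.051],"spin":0},{"offset":[0.006,-0.013,-0.051],"spin":0},{"offset":[0.032,-0.041,-0.004],"spin":-0.185},{"offset":[0.039,-0.034,-0.004],"spin":-0.185},{"offset":[0.045,-0.026,-0.004],"spin":-0.185}], jaw=0.0912)

```text
time_s: 2.02
ee_pos: [267.8, -348.4, 342.2]
ee_rot: [180.0, -0.0, 55.2]
force: [-0.1, 0.2, 0.6]
gripper_width: 91.3
gripper_force: 0.0
```

>>> arm_command(motion=[{"offset":[0.049,-0.017,-0.004],"spin":-0.185},{"offset":[0.051,-0.007,-0.004],"spin":-0.185},{"offset":[0.052,0.003,-0.004],"spin":-0.185},{"offset":[0.05,0.013,-0.004],"spin":-0.185},{"offset":[0.048,0.027,0.014],"spin":-0.183}])

```text
time_s: 2.65
ee_pos: [349.3, -99.4, 345.2]
ee_rot: [179.8, 0.2, 108.1]
force: [1.1, -1.3, -0.9]
gripper_width: 91.6
gripper_force: 0.0
```

Run:
```python
from h import *
s=env.state(); print(s['time_s'],s['ee_pos'],s['ee_rot'])
plan([(450,215,260,173.5,6)])
```

```text
2.65 [349.28338865 -99.3859976  345.20887121] [1.79790839e+02 1.61922319e-01 1.08121368e+02]
[{"offset": [0.0446, 0.0323, 0.0142], "spin": -0.19}, {"offset": [0.0377, 0.0401, 0.0142], "spin": -0.19}, {"offset": [0.0294, 0.0465, 0.0142], "spin": -0.19}, {"offset": [0.0201, 0.0512, 0.0142], "spin": -0.19}, {"offset": [0.0101, 0.0541, 0.0142], "spin": -0.191}]
[{"offset": [-0.0003, 0.055, 0.0142], "spin": -0.19}]
end [450.03042428 215.02821909 260.00887121] 173.49585194454988
```

>>> arm_command(motion=[{"offset":[0.045,0.032,0.014],"spin":-0.185},{"offset":[0.038,0.04,0.014],"spin":-0.185},{"offset":[0.029,0.046,0.014],"spin":-0.185},{"offset":[0.02,0.051,0.014],"spin":-0.185},{"offset":[0.01,0.054,0.014],"spin":-0.185}])

```text
time_s: 3.28
ee_pos: [436.0, 161.4, 273.7]
ee_rot: [180.0, 0.1, 161.2]
force: [0.5, -0.1, -0.1]
gripper_width: 91.1
gripper_force: 0.0
```

>>> arm_command(motion=[{"offset":[0,0.055,0.014],"spin":-0.18},{"offset":[0,0,0],"spin":-0.03},{"offset":[0,0,0],"spin":0}])

```text
time_s: 3.65
ee_pos: [453.5, 211.0, 259.9]
ee_rot: [-179.9, -0.0, 172.8]
force: [-0.3, 0.1, 0.2]
gripper_width: 91.5
gripper_force: 0.0
```

```bash
cat > cup.py <<'E'
from h import *
np.set_printoptions(precision=1,suppress=True)
def look(name,save=True):
    m,T=pose('wrist'); im,d=env.grab_frame('wrist'); X=cloud(m,T,d)
    if save: cv2.imwrite('pics/%s.png'%name,im)
    return m,T,im,d,X
def greenmask(im):
    h=cv2.cvtColor(im,cv2.COLOR_BGR2HSV); return (h[...,0]>40)&(h[...,0]<85)&(h[...,1]>130)
E
python3 - <<'E'
from cup import *
s=env.state(); print(s['time_s'],s['ee_pos'],s['ee_rot'])
m,T,im,d,X=look('w1'); g=greenmask(im)&(d>0); P=X[g]
print(g.sum(),P.min(0),P.max(0))
for n in ['cup','cup_loop']:
    for r in env.pinpoint('wrist',n)[:2]:
        print(n,r['score'],r['location'],atz(m,T,[r['location']],6 if n=='cup' else 46))
top=P[(P[:,2]>42)&(P[:,2]<56)]
# rim circle by points z>46 near bowl; handle/loop line
h=top[top[:,0]>510]; print('handle z',np.median(h[:,2]))
w,V=np.linalg.eigh(np.cov(h[:,:2].T)); a=V[:,1]*np.sign(V[0,1]); mu=h[:,:2].mean(0); t=(h[:,:2]-mu)@a
end=mu+a*np.percentile(t,99.5); print('yaw',np.degrees(np.arctan2(a[1],a[0])),'end',end,'loop',end-16.5*a,'cup',end-159.5*a)
from scipy.optimize import least_squares
rim=P[(P[:,0]<505)&(P[:,2]>46)]; print('rim z',np.percentile(rim[:,2],[5,50,95]))
r=least_squares(lambda q:np.hypot(rim[:,0]-q[0],rim[:,1]-q[1])-q[2],[460,215,30],loss='soft_l1'); print('rim',r.x)
E
```

```text
3.65 [453.5 211.  259.9] [-179.9   -0.   172.8]
3579 [420.  184.8   3.9] [609.1 254.  337.9]
cup 0.88 [17.8, 54.8] [[280.9 -56.1   6. ]]
cup 0.86 [478.4, 134.6] [[435.  452.3   6. ]]
handle z 48.484516024835244
yaw -9.173090601969317 end [583.1 200. ] loop [566.8 202.6] cup [425.6 225.4]
rim z [47.3 50.  51.7]
rim [463.  219.3  29.4]
```

View pics/w1.png

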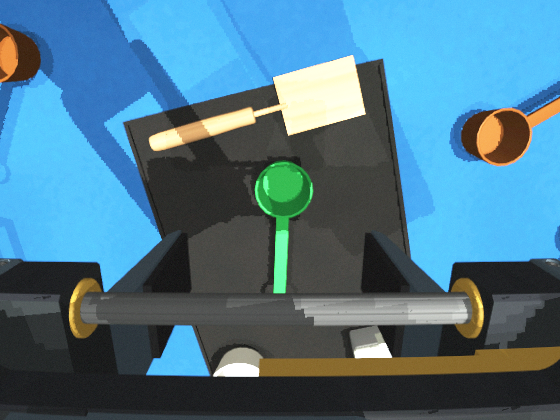

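Run:
```python
from cup import *
m,T,im,d,X=look('w2',False); g=greenmask(im)&(d>0); P=X[g]
h=P[(abs(P[:,2]-49)<4)&(P[:,0]>505)&(P[:,0]<575)&(abs(P[:,1]-210)<25)]; print(len(h),h.mean(0))
a=np.polyfit(h[:,0],h[:,1],1); print('slope yaw',np.degrees(np.arctan(a[0])),'y at 463',np.polyval(a,463))
v=h.mean(0)[:2]-[463,219.3]; print('yaw via centre',np.degrees(np.arctan2(v[1],v[0])))
plan([(437.5,223,150,172,3),(437.5,223,32,172,4)])
```

```text
709 [539.2 207.1  48.5]
slope yaw -9.311664521207993 y at 463 219.63080399402912
yaw via centre -9.06917982581323
[{"offset": [0.0059, 0.0035, 0.0369], "spin": 0.004}, {"offset": [0.0059, 0.0035, 0.0369], "spin": 0.004}, {"offset": [0.0059, 0.0034, 0.0369], "spin": 0.005}, {"offset": [0.0, 0.0, 0.0295], "spin": -0.0}, {"offset": [0.0, 0.0, 0.0295], "spin": -0.0}]
[{"offset": [0.0, 0.0, 0.0295], "spin": -0.0}, {"offset": [0.0, 0.0, 0.0295], "spin": -0.0}]
end [437.5 223.   32. ] 171.98107390993158
```

>>> arm_command(motion=[{"offset":[0.006,0.004,0.037],"spin":0.012},{"offset":[0.006,0.004,0.037],"spin":0.012},{"offset":[0.006,0.003,0.037],"spin":0.011},{"offset":[0,0,0.039],"spin":0},{"offset":[0,0,0.039],"spin":0}])

```text
time_s: 4.47
ee_pos: [437.8, 224.2, 70.7]
ee_rot: [179.9, 0.1, 170.8]
force: [0.4, -0.1, 0.1]
gripper_width: 91.0
gripper_force: 0.0
```

>>> arm_command(motion=[{"offset":[0,0,0.039],"spin":0},{"offset":[0,0,0],"spin":0}])

```text
time_s: 4.72
ee_pos: [435.7, 223.2, 30.4]
ee_rot: [-179.8, -0.3, 170.8]
force: [0.3, 0.0, -0.3]
gripper_width: 91.1
gripper_force: 0.0
```

Run:
```python
from cup import *
s=env.state(); print(s['time_s'],s['ee_pos'],s['ee_rot'])
t=tool(); c=np.array([463,219.5,6,1]); print('cup in tool',np.linalg.inv(t)@c)
```

```text
4.725 [435.7 223.2  30.4] [-179.8   -0.3  170.8]
cup in tool [-27.6   0.8  24.3   1. ]
```

>>> arm_command(motion=[{"offset":[-0.002,0.001,0],"spin":0},{"offset":[0,0,0],"spin":0},{"offset":[0,0,0],"spin":0},{"offset":[0,0,0],"spin":0},{"offset":[0,0,0],"spin":0}], jaw=0.04, newtons=12)

```text
time_s: 5.35
ee_pos: [440.0, 225.6, 32.6]
ee_rot: [180.0, 0.1, 170.9]
force: [-0.7, -1.5, 6.9]
gripper_width: 55.6
gripper_force: 11.5
```

Run:
```python
from cup import *
s=env.state(); print(s['time_s'],s['ee_pos'],s['ee_rot'],s['gripper_width'],s['gripper_force'])
m,T,im,d,X=look('w3'); g=greenmask(im)&(d>0); P=X[g]
print(P.min(0),P.max(0))
```

```text
5.35 [440.  225.6  32.6] [180.    0.1 170.9] 55.646297320908644 11.456965095712803
[371.2 177.8   4.7] [516.6 352.8 137.6]
```

View pics/w3.png

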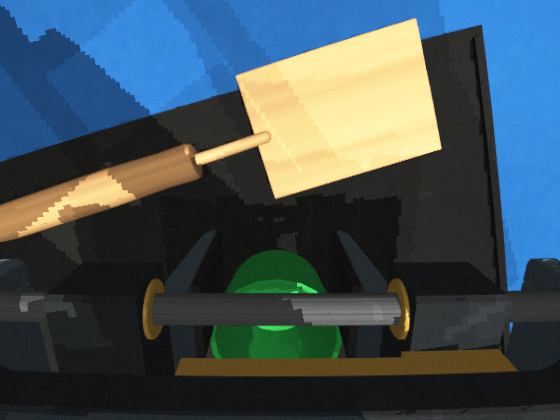

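>>> arm_command(motion=[{"offset":[0,0,0],"spin":0},{"offset":[0,0,0],"spin":0},{"offset":[0,0,-0.01],"spin":0},{"offset":[0,0,-0.02],"spin":0},{"offset":[0,0,-0.02],"spin":0}], newtons=30)

```text
time_s: 6.02
ee_pos: [439.3, 225.5, 82.6]
ee_rot: [-180.0, -0.0, 170.8]
force: [-0.6, -0.0, -0.7]
gripper_width: 54.7
gripper_force: 28.5
```

>>> arm_command(motion=[{"offset":[0,0,-0.03],"spin":0},{"offset":[0,0,-0.04],"spin":0},{"offset":[0,0,0],"spin":0}])

```text
time_s: 6.4
ee_pos: [441.3, 226.5, 155.0]
ee_rot: [179.8, 0.3, 170.8]
force: [-0.6, -0.2, -1.3]
gripper_width: 54.6
gripper_force: 28.5
```

Run:
```python
from cup import *
s=env.state(); t=tool(); print(s['time_s'],s['ee_pos'],s['ee_rot'],s['gripper_width'],s['gripper_force'],s['force'])
for c in ['side','top']:
    m,T=pose(c); im,d=env.grab_frame(c); X=cloud(m,T,d); g=greenmask(im)&(d>0)
    g&=(abs(X[...,0]-520)<140)&(abs(X[...,1]-210)<90)&(X[...,2]>20)&(X[...,2]<250)
    P=X[g]; print(c,g.sum(),P.min(0),P.max(0))
    if len(P)<20: continue
    h=P[P[:,0]>510]; b=np.polyfit(h[:,0],h[:,1],1); e=np.polyfit(h[:,0],h[:,2],1)
    print('yaw',np.degrees(np.arctan(b[0])),'pitch',np.degrees(np.arctan(e[0])),'at x=520',np.polyval(b,520),np.polyval(e,520),'end x',np.percentile(h[:,0],99.5))
    for r in env.pinpoint(c,'cup_loop')[:4]:
        print(r['score'],r['location'],atz(m,T,[r['location']],150))
    if c=='side': cv2.imwrite('pics/s3.png',cv2.resize(im[120:320,150:420],None,fx=2.5,fy=2.5))
```

```text
6.4 [441.3 226.5 155. ] [179.8   0.3 170.8] 54.582579576673055 28.488942864787532 [-0.6 -0.2 -1.3]
side 289 [448.  178.1 128.2] [616.4 254.7 180.4]
yaw -12.578164237126098 pitch -1.1612905518592145 at x=520 209.54621876810955 171.3300695149355 end x 616.1400440914604
0.86 [186.7, 213.2] [[176.1 124.8 150. ]]
0.7 [237.9, 152.4] [[364.8 411.5 150. ]]
0.6 [327.2, 178.4] [[627.8 222.2 150. ]]
0.57 [274.4, 295.3] [[ 373.3 -225.   150. ]]
top 74 [560.8 178.9 157.2] [616.2 207.  168.9]
yaw -7.140344267877674 pitch -2.207785460125618 at x=520 204.12268436744154 165.86556840272587 end x 616.1267742050951
0.87 [154.5, 143.5] [[669.4 504.8 150. ]]
0.72 [360.0, 229.7] [[ 391.3 -130.3  150. ]]
0.71 [135.8, 240.1] [[365.3 550.1 150. ]]
0.58 [239.3, 304.0] [[172.8 235.3 150. ]]
```

View pics/s3.png

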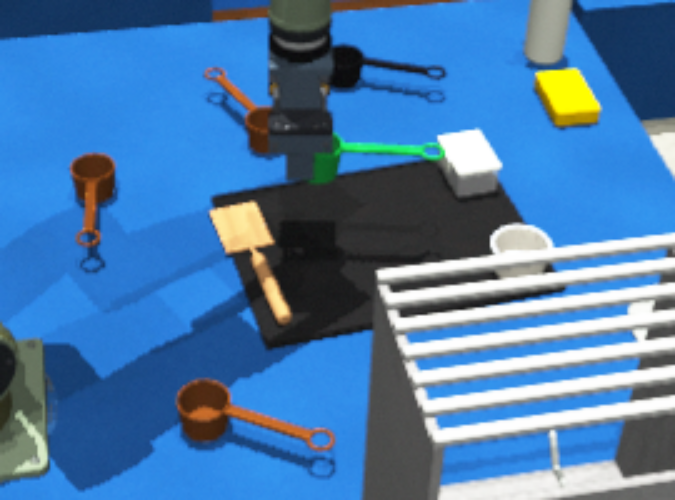

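Run:
```python
from h import *
plan([(577,20,290,90.5,8)])
```

```text
[{"offset": [-0.0212, -0.0226, -0.0174], "spin": 0.175}, {"offset": [-0.0248, -0.0185, -0.0174], "spin": 0.175}, {"offset": [-0.0276, -0.0139, -0.0174], "spin": 0.175}, {"offset": [-0.0296, -0.0089, -0.0174], "spin": 0.175}, {"offset": [-0.0307, -0.0036, -0.0174], "spin": 0.176}]
[{"offset": [-0.0309, 0.0018, -0.0174], "spin": 0.175}, {"offset": [-0.0301, 0.0071, -0.0174], "spin": 0.176}, {"offset": [-0.0283, 0.0123, -0.0174], "spin": 0.175}]
end [576.99778305  20.0294263  289.96992248] 90.51730459063452
```

>>> arm_command(motion=[{"offset":[-0.021,-0.023,-0.018],"spin":0.09},{"offset":[-0.025,-0.018,-0.018],"spin":0.17},{"offset":[-0.028,-0.014,-0.018],"spin":0.17},{"offset":[-0.03,-0.009,-0.018],"spin":0.17},{"offset":[-0.031,-0.004,-0.018],"spin":0.17}])

```text
time_s: 7.22
ee_pos: [535.8, 102.3, 240.8]
ee_rot: [-179.8, -0.1, 126.4]
force: [0.6, -0.2, -0.3]
gripper_width: 55.0
gripper_force: 28.5
```

>>> arm_command(motion=[{"offset":[-0.031,0,-0.018],"spin":0.17},{"offset":[-0.03,0.006,-0.018],"spin":0.17},{"offset":[-0.028,0.01,-0.012],"spin":0.17},{"offset":[0,0,0],"spin":0.12},{"offset":[0,0,0],"spin":0}])

```text
time_s: 7.85
ee_pos: [590.9, 30.3, 288.2]
ee_rot: [-179.8, -0.0, 90.7]
force: [0.3, -0.4, -1.7]
gripper_width: 54.6
gripper_force: 28.5
```

```bash
cat > meas.py <<'E'
from cup import *
s=env.state(); t=tool(); print(s['time_s'],s['ee_pos'],s['ee_rot'],s['gripper_width'],s['gripper_force'],s['force'])
p=np.array(s['ee_pos'])
for c in ['side','top']:
    m,T=pose(c); im,d=env.grab_frame(c); X=cloud(m,T,d); g=greenmask(im)&(d>0); np.savez(c+'1.npz',im=im,d=d)
    g&=(abs(X[...,0]-p[0])<60)&(X[...,1]>p[1]-230)&(X[...,1]<p[1]+60)&(abs(X[...,2]-p[2])<60)
    P=X[g]; print(c,g.sum(),P.min(0),P.max(0))
    h=P[P[:,1]<p[1]-70]
    if len(h)>20:
        b=np.polyfit(h[:,1],h[:,0],1); e=np.polyfit(h[:,1],h[:,2],1); ye=np.percentile(h[:,1],1)
        print('handle dir yaw',-90-np.degrees(np.arctan(b[0])),'pitch up',-np.degrees(np.arctan(e[0])),'end y',ye,'loop est',np.polyval(b,ye+16),ye+16,np.polyval(e,ye+16))
    for n in ['cup_loop','hook_tip']:
      for r in env.pinpoint(c,n)[:3]:
        q=atz(m,T,[r['location']],p[2]+13 if n=='cup_loop' else 238)[0]
        if abs(q[0]-p[0])<100 and q[1]>-450: print(n,round(r['score'],2),r['location'],q)
    cv2.imwrite('pics/%s_%d.png'%(c,s['time_s']*100),im)
E
python3 meas.py
```

```text
7.85 [590.9  30.3 288.2] [-179.8   -0.    90.7] 54.618793768639954 28.490108805854106 [ 0.3 -0.4 -1.7]
side 585 [ 558.6 -149.7  261.7] [627.4  40.7 313.2]
handle dir yaw -93.32466790291403 pitch up -1.8617612976025404 end y -145.97453184670647 loop est 582.2626205753851 -129.97453184670647 302.03994319657
cup_loop 0.65 [352.4, 216.3] [ 587.8 -131.   301.2]
hook_tip 0.61 [372.1, 291.4] [ 584.  -324.7  238. ]
top 136 [ 572.1 -147.5  293.1] [602.5 -16.4 309.7]
handle dir yaw -91.51273231390358 pitch up -2.052355066664148 end y -145.17716762506646 loop est 586.7791815109872 -129.17716762506646 300.8607086255762
cup_loop 0.89 [154.3, 143.3] [620.2 462.  301.2]
hook_tip 0.53 [430.8, 163.2] [ 573.7 -328.1  238. ]
```

>>> arm_command(motion=[{"offset":[0,0,0.06],"spin":0},{"offset":[0,0,0.06],"spin":0},{"offset":[0,0,0.06],"spin":0},{"offset":[0,0,0.05],"spin":0},{"offset":[0,0,0.022],"spin":0}])

```text
time_s: 8.78
ee_pos: [589.1, 30.8, 34.8]
ee_rot: [-179.7, 0.0, 90.7]
force: [-0.4, 0.1, -0.7]
gripper_width: 54.8
gripper_force: 28.5
```

>>> arm_command(motion=[{"offset":[0,0,0.006],"spin":0},{"offset":[0,0,0],"spin":0}])

```text
time_s: 9.02
ee_pos: [591.8, 30.7, 32.5]
ee_rot: [179.9, 0.0, 90.7]
force: [0.8, 1.1, -0.1]
gripper_width: 54.8
gripper_force: 28.5
```

>>> arm_command(motion=[{"offset":[0,0,0.002],"spin":0},{"offset":[0,0,0.002],"spin":0},{"offset":[0,0,0],"spin":0}])

```text
time_s: 9.4
ee_pos: [591.4, 30.6, 28.3]
ee_rot: [180.0, 0.0, 90.6]
force: [0.3, 0.3, -1.0]
gripper_width: 54.5
gripper_force: 28.5
```

>>> arm_command(motion=[{"offset":[0,0,0],"spin":0},{"offset":[0,0,0],"spin":0},{"offset":[0,0,0],"spin":0},{"offset":[0.007,0,0],"spin":0},{"offset":[0,0,0],"spin":0}], jaw=0.085)

```text
time_s: 10.02
ee_pos: [591.2, 38.1, 27.9]
ee_rot: [180.0, -0.0, 90.7]
force: [-0.7, -0.1, 0.7]
gripper_width: 85.3
gripper_force: 0.0
```

```bash
python3 meas.py
```

```text
10.025 [591.2  38.1  27.9] [180.   -0.   90.7] 85.2907436529979 0.0 [-0.7 -0.1  0.7]
side 180 [ 560.5 -145.4   -4.2] [639.8  48.7  53.5]
handle dir yaw -92.6682585699087 pitch up 2.0583815127283387 end y -143.7131174664516 loop est 586.0597062876553 -127.71311746645159 42.15604851599811
cup_loop 0.64 [346.1, 284.5] [ 599.3 -130.    40.9]
hook_tip 0.46 [371.2, 293.9] [ 579.6 -331.5  238. ]
top 95 [ 570.8 -156.8   -8.5] [610.6 -85.5  50.1]
handle dir yaw -87.81672171701965 pitch up -12.936236089480795 end y -153.5774311269335 loop est 588.9432496156236 -137.5774311269335 30.263816302612916
hook_tip 0.51 [427.3, 162.9] [ 574.7 -318.   238. ]
```

>>> arm_command(motion=[{"offset":[0.001,0,0],"spin":0},{"offset":[0,0,0],"spin":0},{"offset":[0,0,0],"spin":0},{"offset":[0,0,0],"spin":0}], jaw=0.04, newtons=12)

```text
time_s: 10.82
ee_pos: [591.3, 38.5, 28.0]
ee_rot: [180.0, 0.0, 90.6]
force: [0.5, 0.4, -0.2]
gripper_width: 51.7
gripper_force: 11.4
```

>>> arm_command(motion=[{"offset":[0,0,0],"spin":0},{"offset":[0,0,-0.01],"spin":0},{"offset":[0,0,-0.04],"spin":0},{"offset":[0,0,-0.05],"spin":0},{"offset":[0,0,-0.05],"spin":0}], newtons=35)

```text
time_s: 11.45
ee_pos: [590.9, 38.6, 179.9]
ee_rot: [180.0, -0.0, 90.6]
force: [1.1, 0.8, 0.1]
gripper_width: 49.9
gripper_force: 33.3
```

>>> arm_command(motion=[{"offset":[0,0.004,-0.05],"spin":0},{"offset":[0,0.004,-0.05],"spin":0},{"offset":[0,0.003,-0.015],"spin":-0.03},{"offset":[0,0,0],"spin":0},{"offset":[0,0,0],"spin":0}])

```text
time_s: 12.08
ee_pos: [601.1, 38.7, 290.6]
ee_rot: [-179.7, 0.0, 92.3]
force: [-0.1, 0.2, -1.0]
gripper_width: 50.3
gripper_force: 33.3
```

```bash
python3 meas.py
```

```text
12.075 [601.1  38.7 290.6] [-179.7    0.    92.3] 50.31104384623405 33.28256748718559 [-0.1  0.2 -1. ]
side 582 [ 568.7 -146.9  262.9] [633.1  42.  313.3]
handle dir yaw -90.14371430447116 pitch up -2.260961305825954 end y -145.896157537009 loop est 599.0087210932381 -129.896157537009 302.23495583953985
cup_loop 0.85 [359.7, 216.7] [ 604.4 -138.   303.6]
hook_tip 0.62 [371.3, 295.3] [ 578.5 -335.6  238. ]
top 166 [ 579.2 -145.6  271.1] [616.6 -10.  311.4]
handle dir yaw -90.28861158127862 pitch up -2.304181878055006 end y -145.3059125548338 loop est 601.5295980030106 -129.3059125548338 301.1733104588672
cup_loop 0.96 [153.6, 144.5] [615.9 463.1 303.6]
hook_tip 0.5 [429.4, 162.6] [ 575.6 -324.2  238. ]
```

>>> arm_command(motion=[{"offset":[-0.039,-0.0075,0.01],"spin":0},{"offset":[-0.039,-0.0075,0.01],"spin":0},{"offset":[-0.039,-0.0075,0.01],"spin":0},{"offset":[-0.039,-0.0075,0.01],"spin":0},{"offset":[0,0,0],"spin":0}])

```text
time_s: 13.0
ee_pos: [577.6, -120.7, 251.8]
ee_rot: [-179.9, 0.0, 92.1]
force: [0.0, 0.1, -0.7]
gripper_width: 50.4
gripper_force: 33.3
```

```bash
python3 meas.py
python3 - <<'E'
import cv2,glob
f=sorted(glob.glob('pics/side_*.png'),key=lambda s:int(s.split('_')[-1][:-4]))[-1]
s=cv2.imread(f)[230:360,300:460]; t=cv2.imread(f.replace('side','top'))[100:230,350:490]
s=cv2.resize(s,(640,520),interpolation=cv2.INTER_CUBIC)[:, :]; 
cv2.imwrite('pics/v1.png',s)
E
```

```text
13.0 [ 577.6 -120.7  251.8] [-179.9    0.    92.1] 50.353595637897406 33.2866467355052 [ 0.   0.1 -0.7]
side 214 [ 545.8 -286.3  226.9] [ 607.7 -119.9  272.9]
handle dir yaw -89.71833321706875 pitch up -3.0984635701075325 end y -286.1288818440749 loop est 575.2582788287963 -270.1288818440749 263.84191110443635
cup_loop 0.62 [368.5, 275.2] [ 580.5 -297.8  264.8]
hook_tip 0.52 [368.0, 292.3] [ 573.7 -325.7  238. ]
hook_tip 0.23 [334.3, 188.3] [599.5  62.7 238. ]
top 34 [ 568.1 -286.2  260.7] [ 590.3 -195.7  271.3]
handle dir yaw -90.19274619324113 pitch up -1.3824967593120905 end y -285.22432145061373 loop est 579.2581124423067 -269.22432145061373 264.1024834055661
cup_loop 0.58 [150.7, 144.1] [629.9 482.7 264.8]
hook_tip 0.64 [429.5, 163.0] [ 574.4 -324.4  238. ]
hook_tip 0.38 [434.7, 163.9] [ 571.5 -339.3  238. ]
```

View pics/v1.png

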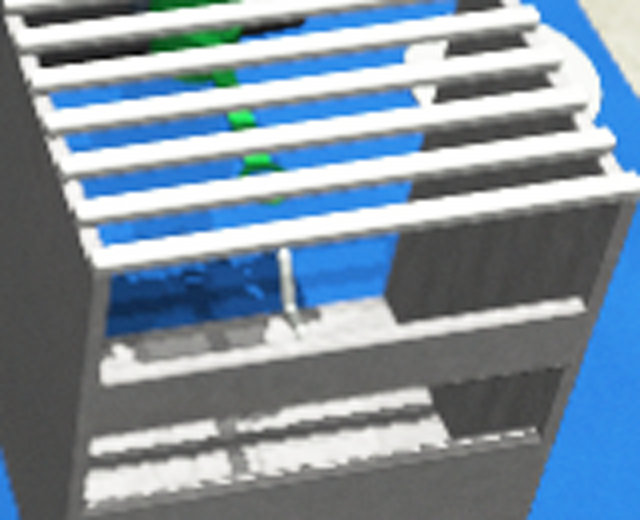

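```bash
cat > ov.py <<'E'
from cup import *
import sys
tip=np.array([float(v) for v in sys.argv[1:4]]); L=np.array([float(v) for v in sys.argv[4:7]])
out=[]
for c,(r0,r1,c0,c1) in {'side':(240,330,335,415),'top':(120,210,385,465)}.items():
    m,T=pose(c); im=np.load(c+'1.npz')['im'].copy(); k=5
    z=cv2.resize(im[r0:r1,c0:c1],None,fx=k,fy=k,interpolation=cv2.INTER_CUBIC)
    a=np.linspace(0,2*np.pi,40); ring=L+np.c_[14*np.cos(a),14*np.sin(a),0*a]
    hk=tip+np.array([[0,0,0],[0,-18,-24],[0,-68,-20]])
    hk=np.vstack([np.linspace(hk[0],hk[1],8),np.linspace(hk[1],hk[2],10)])
    for P,col in ((ring,(0,0,255)),(hk,(255,0,255))):
        for u,v in proj(m,T,P): cv2.circle(z,(int((u-c0+.5)*k),int((v-r0+.5)*k)),1,col,-1)
    out.append(z)
cv2.imwrite('pics/%s.png'%sys.argv[7],np.hstack(out))
E
python3 - <<'E'
from h import *
np.set_printoptions(precision=1,suppress=True)
m,T=pose('side')
for uv in [(371.5,293.3),(371.5,292.5)]:
    r=rays(m,[uv])@T[:3,:3].T; e=T[:3,3]; print(e+r[0]*((-331.8-e[1])/r[0,1]))
f=np.load('side1.npz'); X=cloud(m,T,f['d']); print(X[290:300,369:374].reshape(-1,15))
E
python3 ov.py 577 -332 237.5 577 -289.5 261 ov1
```

```text
[ 579.9 -331.8  240.4]
[ 579.5 -331.8  243.3]
[[ 533.8 -408.9  349.   535.9 -409.   348.7  538.6 -408.   347.   540.7
  -408.3  346.9  543.  -408.2  346.3]
 [ 533.5 -410.3  347.5  536.9 -407.9  344.1  539.  -408.2  344.   540.3
  -410.   345.8  683.9 -132.9   -0.1]
 [ 668.6 -139.7    6.4  576.8 -329.2  242.5  578.7 -330.3  243.4  679.3
  -137.     1.2  679.4 -142.9    8. ]
 [ 573.7 -331.4  242.1  576.3 -331.2  241.5  578.3 -332.1  242.1  677.6
  -141.7    2.5  680.2 -142.6    3.1]
 [ 573.6 -332.6  240.   576.2 -332.4  239.3  577.2 -335.2  242.4  675.4
  -147.2    5.   678.9 -146.5    3.4]
 [ 574.3 -332.3  236.1  576.6 -332.5  235.9  578.2 -334.3  237.7  676.1
  -147.     0.3  677.8 -149.8    3.2]
 [ 574.4 -333.   233.3  576.2 -334.4  234.6  577.4 -336.9  237.3  675.3
  -150.    -0.6  677.3 -152.     1.5]
 [ 574.1 -334.5  231.7  576.5 -334.7  231.4  576.3 -339.9  237.6  580.5
  -336.7  233.   677.1 -153.6   -1. ]
 [ 663.  -158.4    3.1  575.2 -338.4  232.4  576.7 -340.3  234.4  579.4
  -339.8  233.3  674.  -160.9    3.7]
 [ 661.5 -162.5    3.8  575.6 -338.6  229.   577.7 -339.2  229.4  579.6
  -340.3  230.2  675.6 -159.    -3.1]]
```

View pics/ov1.png

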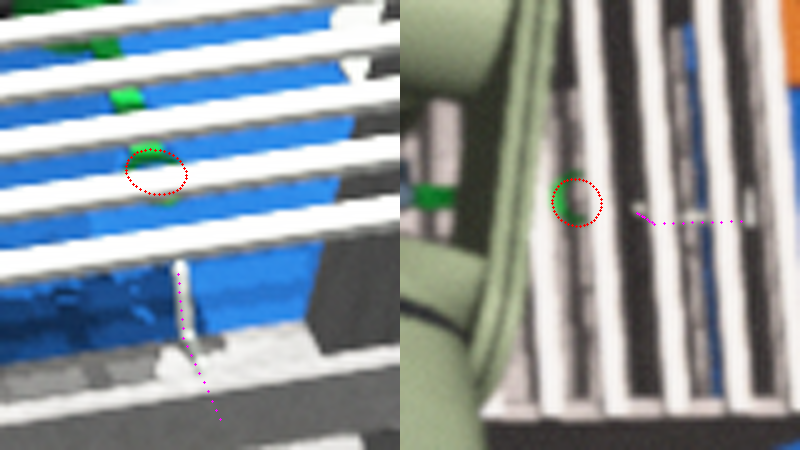

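>>> arm_command(motion=[{"offset":[-0.015,-0.001,0],"spin":0},{"offset":[-0.014,-0.001,0],"spin":0},{"offset":[-0.007,0,0],"spin":0},{"offset":[-0.003,0,0],"spin":0},{"offset":[0,0,0],"spin":0}])

```text
time_s: 13.92
ee_pos: [578.1, -157.7, 252.9]
ee_rot: [-180.0, -0.0, 92.3]
force: [-0.1, -0.2, -0.2]
gripper_width: 50.1
gripper_force: 33.3
```

```bash
python3 meas.py
```

```text
13.925 [ 578.1 -157.7  252.9] [-180.    -0.    92.3] 50.13522392104116 33.28293733233295 [-0.1 -0.2 -0.2]
side 232 [ 546.8 -345.6  227.6] [ 606.3 -156.9  275.9]
handle dir yaw -89.8179603485115 pitch up -2.4011334044071675 end y -329.6065499910284 loop est 576.4783947193347 -313.6065499910284 264.7062512322513
hook_tip 0.6 [366.5, 292.3] [ 570.3 -325.1  238. ]
top 33 [ 564.1 -326.2  258. ] [ 592.5 -243.2  268.2]
handle dir yaw -90.9947788691791 pitch up -2.178663953424201 end y -325.8632270145461 loop est 578.116321887279 -309.8632270145461 262.7961355049121
cup_loop 0.89 [150.4, 142.8] [633.4 483.4 265.9]
cup_loop 0.59 [436.7, 158.6] [ 579.4 -336.2  265.9]
hook_tip 0.69 [218.9, 147.4] [626.9 290.2 238. ]
hook_tip 0.62 [428.3, 164.1] [ 571.1 -320.7  238. ]
```

>>> arm_command(motion=[{"offset":[-0.002,-0.001,0],"spin":0},{"offset":[-0.002,0,0],"spin":0},{"offset":[0,0,0],"spin":0},{"offset":[0,0,0],"spin":0}])

```text
time_s: 14.72
ee_pos: [577.4, -161.5, 252.9]
ee_rot: [180.0, 0.0, 92.3]
force: [-0.8, -0.4, -1.1]
gripper_width: 50.0
gripper_force: 33.3
```

```bash
python3 meas.py; python3 ov.py 578.5 -332 240 579 -327.5 258 ov2
python3 - <<'E'
from cup import *
for c in ['side','top']:
    f=np.load(c+'1.npz'); m,T=pose(c); X=cloud(m,T,f['d']); g=greenmask(f['im'])&(f['d']>0)&(X[...,1]<-295)&(abs(X[...,0]-578)<25)&(X[...,2]>200); print(c); print(X[g])
E
```

```text
14.725 [ 577.4 -161.5  252.9] [180.    0.   92.3] 50.04955040684464 33.28224585697171 [-0.8 -0.4 -1.1]
side 248 [ 547.5 -350.2  225.1] [ 604.7 -160.4  275.7]
handle dir yaw -89.8910432813777 pitch up -2.709340850732532 end y -349.73238817465545 loop est 575.5284023468973 -333.73238817465545 264.3807362003541
hook_tip 0.51 [369.6, 292.6] [ 577.1 -327.2  238. ]
top 22 [ 565.2 -326.7  255.1] [ 587.7 -244.8  268.1]
handle dir yaw -92.9376626553347 pitch up -3.8432772535182336 end y -326.4681196666997 loop est 575.0576633469411 -310.4681196666997 261.0401288515861
cup_loop 0.71 [153.0, 140.8] [639.3 476.1 265.9]
hook_tip 0.59 [431.6, 161.0] [ 580.3 -330.9  238. ]
hook_tip 0.5 [435.7, 157.1] [ 592.  -343.6  238. ]
side
[[ 569.8 -311.7  265.6]
 [ 572.  -312.3  265.9]
 [ 573.3 -314.6  268.1]
 [ 578.  -310.2  262.4]
 [ 578.8 -313.5  265.9]
 [ 579.6 -316.8  269.4]
 [ 568.7 -315.   266.1]
 [ 572.  -313.2  263.4]
 [ 571.5 -319.3  270.2]
 [ 575.  -317.3  267.4]
 [ 578.3 -315.5  264.8]
 [ 580.5 -316.   265. ]
 [ 570.3 -317.7  265.3]
 [ 573.4 -316.4  263.3]
 [ 574.7 -318.8  265.7]
 [ 575.6 -321.8  268.9]
 [ 579.2 -319.5  265.7]
 [ 581.5 -319.9  265.6]
 [ 568.2 -322.9  268.1]
 [ 571.3 -321.6  266. ]
 [ 573.9 -321.4  265.3]
 [ 575.8 -322.5  266.2]
 [ 578.8 -321.4  264.4]
 [ 581.1 -321.6  264.2]
 [ 582.5 -323.7  266.3]
 [ 569.1 -322.1  263.6]
 [ 571.3 -322.6  263.8]
 [ 573.4 -323.3  264.2]
 [ 577.  -321.   260.8]
 [ 578.1 -323.7  263.7]
 [ 583.  -318.9  257.5]
 [ 574.6 -348.   264.7]
 [ 577.8 -346.6  262.4]
 [ 579.4 -348.2  263.9]
 [ 581.1 -349.6  265.2]
 [ 570.4 -347.8  261.8]
 [ 572.9 -347.7  261.1]
 [ 574.  -350.2  263.8]
 [ 577.6 -348.   260.6]]
top
[[ 587.7 -323.8  264.4]
 [ 586.4 -325.6  258.5]
 [ 576.5 -320.9  262.2]
 [ 574.9 -322.4  257.4]
 [ 571.9 -322.2  257.5]
 [ 570.8 -323.8  261.1]
 [ 569.6 -325.7  255.1]
 [ 566.6 -324.9  265.6]
 [ 565.2 -326.7  259.9]]
```

View pics/ov2.png

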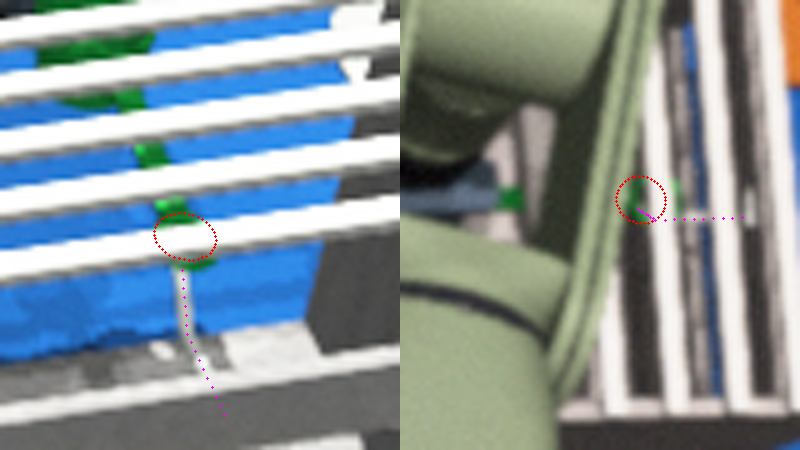

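>>> arm_command(motion=[{"offset":[0,0,0.005],"spin":0},{"offset":[0,0,0.004],"spin":0},{"offset":[0,0,0.004],"spin":0},{"offset":[0,0,0.003],"spin":0},{"offset":[0,0,0],"spin":0}])

```text
time_s: 15.65
ee_pos: [577.2, -161.5, 236.6]
ee_rot: [-180.0, -0.0, 92.4]
force: [-0.6, 0.3, -1.3]
gripper_width: 50.2
gripper_force: 33.3
```

>>> arm_command(motion=[{"offset":[0,0,0.003],"spin":0},{"offset":[0,0,0.003],"spin":0},{"offset":[0,0,0.002],"spin":0},{"offset":[0,0,0],"spin":0}])

```text
time_s: 16.15
ee_pos: [577.3, -161.5, 228.7]
ee_rot: [-180.0, -0.0, 92.3]
force: [0.4, 0.2, -1.3]
gripper_width: 50.6
gripper_force: 33.3
```

```bash
cat > ring.py <<'E'
from cup import *
s=env.state(); print(s['time_s'],s['ee_pos'],s['force'],s['torque'],s['gripper_width'])
for c in ['side','top']:
    m,T=pose(c); im,d=env.grab_frame(c); np.savez(c+'1.npz',im=im,d=d); X=cloud(m,T,d); g=greenmask(im)&(d>0)&(X[...,1]<-150)&(abs(X[...,0]-578)<40)&(X[...,2]>20); P=X[g]; o=P[:,1].argsort()
    print(c,len(P)); P=P[o]
    for i in range(0,len(P),max(1,len(P)//14)): print(P[i],end=' ')
    print()
E
python3 ring.py
```

```text
16.15 [ 577.3 -161.5  228.7] [ 0.4  0.2 -1.3] [ 0.  -0.1  0. ] 50.58993514503219
side 257
[ 570.1 -350.2  240.4] [ 565.8 -343.3  236.6] [ 585.7 -326.4  237.5] [ 569.6 -299.4  241.6] [ 574.8 -267.6  241. ] [ 580.  -234.1  243.4] [ 583.3 -223.9  242.9] [ 564.7 -215.1  226.5] [ 564.2 -210.2  221.5] [ 551.9 -200.5  217.3] [ 602.1 -184.8  232.3] [ 596.  -173.1  225.4] [ 564.1 -168.   214.9] [ 578.6 -164.8  212.9] [ 574.6 -161.2  210. ] 
top 42
[ 589.6 -332.9  237.3] [ 563.4 -332.4  233.7] [ 592.4 -329.9  238. ] [ 587.8 -328.3  233.1] [ 584.7 -325.   233.6] [ 575.3 -324.   234.7] [ 570.2 -321.2  242.4] [ 576.2 -318.7  242.4] [ 574.8 -261.7  238.3] [ 576.8 -260.8  241.8] [ 582.4 -257.7  243.4] [ 576.8 -254.9  242.1] [ 576.1 -251.3  244.6] [ 580.5 -247.   239.9]
```

>>> arm_command(motion=[{"offset":[0,0,0.002],"spin":0},{"offset":[0,0,0.002],"spin":0},{"offset":[0,0,0.001],"spin":0},{"offset":[0,0,0],"spin":0}])

```text
time_s: 16.75
ee_pos: [577.3, -161.5, 223.8]
ee_rot: [-180.0, -0.0, 92.3]
force: [-0.0, -0.5, -0.5]
gripper_width: 50.1
gripper_force: 33.3
```

```bash
python3 ring.py
python3 - <<'E'
from cup import *
im=np.load('side1.npz')['im']; t=np.load('top1.npz')['im']
cv2.imwrite('pics/v3.png',np.hstack([cv2.resize(im[260:325,345:405],(480,520),interpolation=cv2.INTER_CUBIC),cv2.resize(t[145:180,425:445],(297,520),interpolation=cv2.INTER_CUBIC)]))
E
```

```text
16.75 [ 577.3 -161.5  223.8] [-0.  -0.5 -0.5] [ 0.  -0.2  0. ] 50.064622243766586
side 254
[ 578.4 -348.4  236.6] [ 587.5 -342.3  238.1] [ 584.6 -329.5  237.9] [ 580.2 -298.2  238.3] [ 580.  -267.5  239.9] [ 581.  -256.8  238.8] [ 575.9 -222.8  243.1] [ 565.7 -217.2  235.5] [ 560.3 -213.3  225.3] [ 553.  -204.2  220.8] [ 603.  -188.7  236.1] [ 555.9 -174.1  225.9] [ 569.  -169.3  215.3] [ 582.6 -166.4  221. ] [ 576.2 -163.   215.1] 
top 34
[ 591.2 -337.8  231.5] [ 563.3 -335.1  234.2] [ 567.6 -334.   229.5] [ 591.1 -331.7  232.2] [ 563.6 -329.7  233.1] [ 586.8 -327.1  236.5] [ 570.5 -325.2  230.3] [ 584.6 -321.9  234. ] [ 578.2 -262.2  237. ] [ 574.7 -261.5  238.9] [ 582.1 -260.4  233.9] [ 575.1 -259.   237.5] [ 581.  -256.3  237.8] [ 582.2 -254.5  234. ] [ 578.3 -253.5  236.8] [ 582.1 -251.5  234.1] [ 552.4 -235.1  338.9]
```

View pics/v3.png

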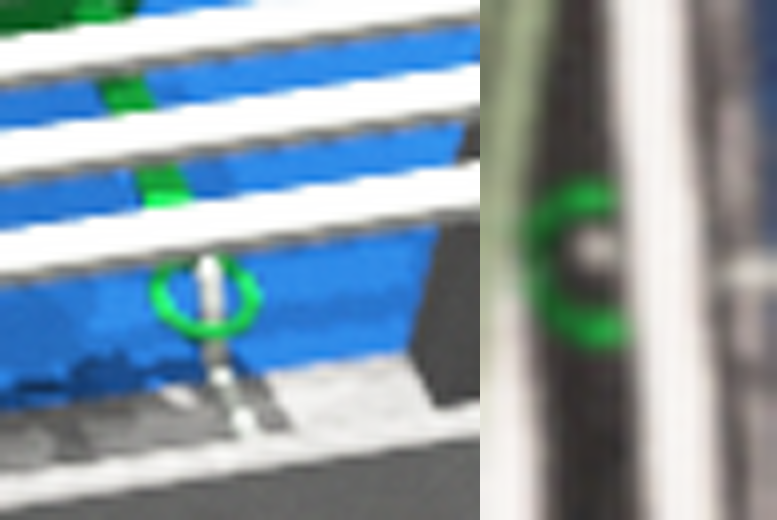

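>>> arm_command(motion=[{"offset":[0,0,0.002],"spin":0},{"offset":[0,0,0.001],"spin":0},{"offset":[0,0,0],"spin":0}])

```text
time_s: 17.23
ee_pos: [577.3, -161.5, 220.8]
ee_rot: [-180.0, -0.0, 92.3]
force: [0.4, 0.4, -1.2]
gripper_width: 50.3
gripper_force: 33.3
```

>>> arm_command(motion=[{"offset":[0,0,0.002],"spin":0},{"offset":[0,0,0.001],"spin":0},{"offset":[0,0,0],"spin":0}])

```text
time_s: 17.6
ee_pos: [577.3, -161.5, 217.9]
ee_rot: [-180.0, 0.0, 92.4]
force: [1.0, -0.5, -1.0]
gripper_width: 50.5
gripper_force: 33.3
```

>>> arm_command(motion=[{"offset":[0,0,0.002],"spin":0},{"offset":[0,0,0.001],"spin":0},{"offset":[0,0,0],"spin":0}])

```text
time_s: 17.98
ee_pos: [577.4, -161.5, 214.9]
ee_rot: [-180.0, 0.0, 92.4]
force: [-0.2, -0.6, -1.6]
gripper_width: 50.0
gripper_force: 33.2
```

```bash
python3 ring.py
```

```text
17.975 [ 577.4 -161.5  214.9] [-0.2 -0.6 -1.6] [-0.1 -0.1  0. ] 50.045983186197404
side 269
[ 571.3 -350.8  230.3] [ 586.3 -341.7  230.6] [ 565.1 -325.7  230.3] [ 575.6 -293.1  230. ] [ 577.  -281.8  227.8] [ 579.5 -249.7  228.1] [ 562.9 -219.6  231.4] [ 558.7 -215.2  234.7] [ 556.1 -211.5  220.6] [ 549.2 -200.6  217.8] [ 548.1 -181.4  230.8] [ 608.4 -174.6  228.4] [ 585.  -169.1  216.1] [ 585.5 -166.   220.1] [ 579.2 -162.4  214. ] 
top 33
[ 613.7 -396.8   58.9] [ 563.2 -338.8  223. ] [ 589.8 -336.6  225.9] [ 591.  -334.6  232.2] [ 593.1 -334.2  225.1] [ 589.6 -333.4  226.7] [ 565.  -331.4  228.2] [ 592.2 -330.1  228.5] [ 591.1 -329.2  221.8] [ 567.8 -325.4  229.1] [ 578.4 -262.4  236.4] [ 576.6 -260.5  232.2] [ 575.3 -259.2  226. ] [ 580.3 -258.5  229.7] [ 581.1 -256.3  227.1] [ 580.8 -253.1  227.9] [ 573.4 -251.4  233. ]
```

>>> arm_command(motion=[{"offset":[0,0,0],"spin":0},{"offset":[0,0,0],"spin":0},{"offset":[0,0,0],"spin":0},{"offset":[0,0,0],"spin":0},{"offset":[0,0,0],"spin":0}], jaw=0.0912)

```text
time_s: 18.7
ee_pos: [577.4, -161.5, 215.0]
ee_rot: [180.0, 0.0, 92.4]
force: [0.5, -0.4, 0.1]
gripper_width: 91.1
gripper_force: 0.0
```

>>> arm_command(motion=[{"offset":[0.03,0,0],"spin":0},{"offset":[0.05,0,0],"spin":0},{"offset":[0.05,0,-0.02],"spin":0},{"offset":[0,0,0],"spin":0},{"offset":[0,0,0],"spin":0}])

```text
time_s: 19.32
ee_pos: [571.9, -31.9, 234.8]
ee_rot: [-180.0, 0.0, 92.4]
force: [0.5, -0.4, -0.2]
gripper_width: 91.5
gripper_force: 0.0
```

```bash
python3 ring.py
```

```text
19.325 [571.9 -31.9 234.8] [ 0.5 -0.4 -0.2] [-0.1 -0.1 -0. ] 91.49612072540218
side 203
[ 561.1 -408.2  200.7] [ 601.  -372.    91.7] [ 581.1 -370.3  130.1] [ 577.6 -369.2  121.5] [ 583.5 -367.8  118.2] [ 606.  -366.8   87.4] [ 579.7 -365.6   96.1] [ 577.9 -364.7  111.3] [ 582.3 -363.6  100.7] [ 566.5 -362.7   87. ] [ 599.  -361.9   94.5] [ 560.  -360.1   84.9] [ 555.7 -358.    83.1] [ 572.4 -356.3   97.1] [ 579.2 -352.2   94. ] 
top 153
[ 565.6 -391.6   75. ] [ 562.  -387.8   75.9] [ 561.6 -384.    77.6] [ 562.4 -381.7   74.7] [ 585.2 -378.    90.3] [ 580.4 -375.8   96.3] [ 574.3 -372.8   94.4] [ 581.2 -363.4  143.6] [ 578.7 -361.9  128.6] [ 606.6 -359.8   48.4] [ 591.2 -357.6   41.6] [ 581.8 -354.8   37.9] [ 593.2 -352.6   47.4] [ 597.7 -350.8   43.3] [ 588.1 -347.7   40.6] [ 592.6 -345.2   49.7]
```

>>> arm_command(motion=[{"offset":[0.03,0,-0.03],"spin":0},{"offset":[0.03,0,-0.03],"spin":0},{"offset":[0,0,0],"spin":0},{"offset":[0,0,0],"spin":0},{"offset":[0,0,0],"spin":0}])

```text
time_s: 20.05
ee_pos: [569.0, 27.1, 293.3]
ee_rot: [-179.8, 0.0, 92.3]
force: [0.6, -0.0, 0.7]
gripper_width: 91.0
gripper_force: 0.0
```

>>> arm_command(motion=[{"offset":[0,0,0],"spin":0},{"offset":[0,0,0],"spin":0},{"offset":[0,0,0],"spin":0},{"offset":[0,0,0],"spin":0},{"offset":[0,0,0],"spin":0}])

```text
time_s: 20.68
ee_pos: [569.6, 28.4, 295.0]
ee_rot: [180.0, 0.0, 92.4]
force: [0.6, 0.5, 0.6]
gripper_width: 91.4
gripper_force: 0.0
```

>>> arm_command(motion=[{"offset":[0,0,0],"spin":0},{"offset":[0,0,0],"spin":0},{"offset":[0,0,0],"spin":0},{"offset":[0,0,0],"spin":0},{"offset":[0,0,0],"spin":0}])

```text
time_s: 21.3
ee_pos: [569.6, 28.4, 294.9]
ee_rot: [180.0, 0.0, 92.3]
force: [-0.8, 0.3, -0.4]
gripper_width: 91.2
gripper_force: 0.0
```

>>> arm_command(motion=[{"offset":[0,0,0],"spin":0},{"offset":[0,0,0],"spin":0},{"offset":[0,0,0],"spin":0},{"offset":[0,0,0],"spin":0},{"offset":[0,0,0],"spin":0}])

```text
time_s: 21.92
ee_pos: [569.6, 28.3, 294.9]
ee_rot: [180.0, 0.0, 92.3]
force: [-0.2, 0.7, 0.3]
gripper_width: 91.2
gripper_force: 0.0
```

>>> arm_command(motion=[{"offset":[0,0,0],"spin":0},{"offset":[0,0,0],"spin":0},{"offset":[0,0,0],"spin":0},{"offset":[0,0,0],"spin":0},{"offset":[0,0,0],"spin":0}])

```text
time_s: 22.55
ee_pos: [569.6, 28.4, 294.9]
ee_rot: [180.0, 0.0, 92.3]
force: [0.4, -0.1, -0.1]
gripper_width: 91.1
gripper_force: 0.0
```

```bash
cat > still.py <<'E'
from cup import *
m,T=pose('side'); print(env.state()['time_s'])
for k in range(12):
    im,d=env.grab_frame('side'); X=cloud(m,T,d); g=greenmask(im)&(X[...,1]<-300)&(X[...,1]>-420)&(abs(X[...,0]-578)<45)&(X[...,2]>20)&(d>0)
    v,u=np.nonzero(g); print(g.sum(),u.mean().round(2),v.mean().round(2),np.median(X[g],0))
E
python3 still.py
```

```text
22.55
187 365.42 342.14 [ 572.6 -365.3   94.6]
186 365.45 342.11 [ 572.4 -365.4   95.1]
187 365.46 342.12 [ 573.2 -365.5   95.5]
187 365.42 342.14 [ 572.5 -365.7   95.2]
187 365.42 342.14 [ 572.2 -365.6   94.5]
185 365.46 342.14 [ 573.1 -365.6   95.3]
187 365.4 342.11 [ 572.3 -365.5   95.3]
186 365.44 342.09 [ 572.5 -365.6   95.1]
187 365.42 342.14 [ 572.7 -365.1   95.3]
187 365.42 342.14 [ 572.6 -365.6   95.2]
187 365.42 342.14 [ 572.8 -365.5   95.1]
188 365.41 342.13 [ 572.5 -365.5   95.8]
```

```bash
python3 -c "
from workcell import env
print(env.job_done())"
```

```text
the job is handed in; nothing more can be done
None
```

The green cup hung motionless by its loop on the hook in the camera readings, and I handed the job in at about 23 s; the verdict was not shown, and the force as the cup swung down on release was not measured.

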